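# Set the rolling mill for the next pass

## Robot

A 6-joint arm with a two-finger parallel gripper is mounted at the origin on the work surface; the furniture and walls round the work are solid. World frame = base frame: x ahead of the robot, y to its left, z up, the work surface at z = 0. Lengths are in m, angles in rad, forces in N, time in s.
With the tool pointing down it reaches from about 0.375 to 0.9 m from the base axis. Payload 3.1 kg.
Tool frame: the origin (TCP) lies at the very end of the fingers, on their centre line; the grasp point (between the pads) lies 19 mm behind it (robot.hold_point_z is the z of the grasp point in the tool frame, in m); z points along the fingers, y is the direction in which the jaws open and shut (so a half turn about z gives the same grasp; the last joint's range is limited). The gripper opens to 87 mm and grips with 3 to 60 N. Pads are 19 mm wide; open, the fingers measure 117 mm over their backs; the gripper's body (75 mm by 190 mm) begins 51 mm behind the grasp point.
Start: joints at [0.958, 0.527, 1.433, -0, 1.181, -0.178], TCP at [0.263, 0.567, 0.223] pointing down, gripper open.
Joint ranges: [-3.08, 3.08], [-0.75, 2.2], [0.22, 2.44], [-1.43, 4.57], [0, 2.65], [-2.85, 2.85]. Speed limits (rad/s): [2.79, 2.79, 3.14, 3.14, 3.14, 3.14].

## Interface

Orientations are given as a unit quaternion [x, y, z, w].
In Python, from rig import robot, viewer, spotter gives the robot as it stands.
- The arm moves only by the shell command python3 -m crank 'ROWS' [FORCE]. ROWS is text: rows parted by semicolons, each of 7 numbers parted by spaces: the turn, a rotation vector about the tool's x, y, z in units of 5 degrees (1.0 is 5 degrees), then the shift along the tool's x, y, z in units of 40 mm (1.0 is 40 mm), then the gripper's target within -1 to 1 (shut at 1, half-way at 0, fully open at -1). A call has 1 to 5 rows; each row shifts and turns the pose as measured when the row begins, along the tool's axes as they then stand; what a row does not reach is not made up. A row lasts 1/8 s, in which the tool goes at most 62.5 mm and 10.7 degrees, less where a joint would pass 70% of its speed; a pose out of reach is approached as far as the arm can. A call is refused whole if a number of a shift passes 1 or a number of a turn 1, either way. A call with a gripper value outside its range is refused whole. The fingers move at their own pace and stop on an object; FORCE is the grip in N (left out, the last holds). Time passes only in rows, so rows that do not move let the fingers close. It gives the time, the measured TCP pose, the force and the opening at its end, in the units of the state.
- robot.get_obs(): the state, without advancing time (a new reading comes with each control period).
- viewer.camera(name): name is "scene" or "top"; returns a dict with "img" (384x512x3 uint8, red, green, blue), "camera_matrix" (3x3 intrinsics, pixels), "xyz" and "attitude" of the camera in the world. Camera axes: x right, y down, z forward; pixel columns grow to the right and rows downward; lengths in m; the calibration is good to about 2 mm. A picture is of the moment at which its call begins. There is no depth.
- robot.hand_in(): hands the job in, once; it reports no verdict.
Trained networks look in a picture, given as the dict that the camera call returned (one of the last four; its "shot" number tells which), for a name from the list of things; names that differ only in an ending like _2 or _b are one class to them, and where a whole thing is asked for, a point or a joint stands for the part that bears it (a point fixed in the world has none). Each returns a list of dicts, best first, with "score" (0 to 1); they miss things now and then, are a little off and sometimes report something else, mostly with a low value. They report only what shows in the picture. A call takes as long as a camera call. They do not tell look-alikes from the thing itself.
- spotter.boxes_of(name, picture): "at" ([x, y, z] in m, in the coordinates of the camera as it stood for that picture, good to about 4 mm: the middle of the surface that is visible of it).
The state is a dict: "time": time; "q": joint angles; "joint_velocities": joint speeds; "joint_torque": joint torques, N m; "position": TCP position; "tool_rot": TCP orientation; "ft_force": force on the tool from outside, world axes, zero at the start; "moment": the same for the moment, N m; "grip_width": finger opening in m.
Only numpy, scipy, OpenCV 4.12 (cv2) and the standard library are available. Lean on these libraries where they do the work, as an engineer would, in place of code of your own. Each camera call takes 0.05 s, during which the arm holds its last target.

## Task

Get the rolling mill ready for the next pass, pushing with the fingertips and picking nothing up. First push the hand wheel on top round by its upright handle through exactly one full turn, clockwise seen from above, so that the handle comes back to where it began. Then push the brass bar along the feed table until its front end is up against the rolls, and leave both so, with the things round about undisturbed.

Things in the scene. Friction and masses are not known exactly. Their poses are not given: they have to be found in the camera images.
- mill: small hand rolling mill, dark grey-green, fixed to the bench, foot 150 (x) by 130 mm (y). Origin: centre of the foot's underside, straight below the wheel's axis; z up. Two steel rolls, 44 mm diameter, lie along its x axis one over the other, above the origin. Metal is fed along its -y axis from a table on its +y side. A fixed crank stands out low on its -x side. The mill does not move
- feed_table (a point): centre of the top of the mill's steel feed table, 105.5 mm above the bench; its axes are the mill's. The table is 72 mm wide (x) and 166 mm long (y), from mill y = 26 to 192 mm. Two entry guides on it, 6 mm high, run from mill y = 30 to 86 mm and leave 30 mm between them (x = -15 to +15)
- gap_wheel (a joint): polished hand wheel lying flat on top of the mill, upright axis through the mill's origin, three spokes, rim 138 mm outer diameter, rim top 223 mm above the bench. Radians; grows when turned clockwise seen from above, lowering the upper roll 1.5 mm a turn. Starts anywhere from 0.3 to 5.5, turns to 18.9. Stiff (0.25 N m, 4 N at the handle): stays where it is left
- handle (a point): middle of the upright black handle on the wheel's rim, at the end of a spoke, 62 mm from the wheel's axis and 247 mm above the bench. The handle is round, 17 mm thick at its foot, 24 mm near the top, and reaches from 224 to 271 mm above the bench; nothing else of the mill is higher than 226 mm
- bar: loose flat brass bar, 26 mm wide (x), 120 mm long (y), 8 mm thick, about 0.2 kg, lying on the feed table along the mill's y axis, its front end between the entry guides. Origin: centre of its underside. Pushed along the mill's -y it slides until its front end meets the upper roll and stops
- bar_front (a point): middle of the bar's front end face (the end toward the rolls), 4 mm above the table, 60 mm from the bar's centre. It meets the roll at 11 to 14 mm from the upright plane through the roll axes (mill y = 11 to 14 mm) and starts 35 to 60 mm farther back
- caliper: loose caliper lying on the bench, 205 mm long; leave alone
- chasing_hammer: loose small hammer lying on the bench, 217 mm long; leave alone
- flux_bottle: loose white bottle with a red cap, 55 mm wide, 104 mm tall; leave alone
- solder_spool: loose spool of wire, 52 mm wide, 25 mm high; leave alone
- battery_1: loose battery cell, 50 mm long; leave alone
There are look-alikes about, which are no part of the job. There is more than one size of the bar; the one meant has the size given above.

How it is judged:
On the way, in this order (a step that is already met when the one before it is completed fails the run):
1. the wheel has been turned one full turn clockwise (to within 0.25 rad) (value of joint gap_wheel between 6.3 and 12.05 rad and distance of handle from where it was at the start of the episode below 0.0155 m), for 0.3 s.
2. the bar's front end is up against the rolls (y of bar_front in the frame of mill below 0.018 m), for 0.2 s.
At the end, for the whole second after the job is handed in: the wheel stands exactly one turn clockwise of where it began, to within 0.25 rad (the handle within 15.5 mm of its first place); the bar lies flat and still on the feed table with its front end against the rolls (within 18 mm of the plane of the roll axes, where it meets the roll at 11 to 14 mm) (all of step 1 and y of bar_front in the frame of mill between 0 and 0.018 m and angle between bar's own z axis and vertical below 0.1 rad and linear speed of bar below 0.01 m/s and velocity of joint gap_wheel between -0.05 and 0.05 rad/s); the robot touches nothing.
It fails at once if the bar is picked up (more than 12 mm above the table) or falls off it (height (world z) of bar above 0.1175 m or height (world z) of bar below 0.09 m).
It fails at once if a thing on the bench round the mill is pushed or carried more than 20 mm (distance of any of caliper, chasing_hammer, flux_bottle, solder_spool, battery_1 from where it was at the start of the episode above 0.02 m).
It also fails if it takes over 64 s, if anything falls off the work surface, if the arm or the gripper's body presses on something with over 40 N, if the wrist force passes 120 N, or if a joint passes its speed limit or range.

## Working session

There is one attempt and no reset: what is moved stays moved. The work goes in short steps, Python scripts to look and compute and a shell command to move; the robot and the scene stay as the last step left them, time stands still between calls to the robot, and variables do not carry over. Pictures are saved under pics/ and viewed, and the job is handed in when it is done.

```bash
mkdir -p pics; ls; python3 - <<'E'
from rig import robot, viewer, spotter
import cv2
for n in ("scene","top"):
    p=viewer.camera(n); cv2.imwrite(f"pics/{n}0.png",cv2.cvtColor(p["img"],cv2.COLOR_RGB2BGR))
    print(n,p["camera_matrix"],p["xyz"],p["attitude"],p["shot"])
    for k in ("mill","handle","gap_wheel","bar","feed_table","caliper","chasing_hammer","flux_bottle","solder_spool","battery_1"):
        print(k,[(d["score"],d["at"]) for d in spotter.boxes_of(k,p)])
print(robot.get_obs())
E
```

```text
pics
scene [[389.77810142   0.         257.04799206]
 [  0.         389.77810142 192.90685691]
 [  0.           0.           1.        ]] [-0.27607979 -0.00559103  0.64162172] [-0.5628986   0.64817593 -0.37771954  0.34690211] 1
mill [(0.98, [0.0204, 0.1027, 0.9345])]
handle [(0.88, [0.0248, -0.0293, 0.9344]), (0.3, [-0.1015, 0.0761, 0.9651])]
gap_wheel [(0.56, [0.0237, -0.032, 0.9347])]
bar [(0.87, [-0.1006, 0.0783, 0.9675]), (0.47, [-0.152, 0.1356, 1.0927]), (0.33, [-0.182, 0.2354, 0.8908])]
feed_table [(0.9, [0.0185, 0.1091, 0.9328])]
caliper [(0.7, [0.1084, 0.2263, 0.9212])]
chasing_hammer [(0.67, [-0.1812, 0.2324, 0.8901])]
flux_bottle [(0.83, [0.2312, 0.061, 1.006])]
solder_spool [(0.43, [0.0212, 0.1029, 0.9362])]
battery_1 [(0.69, [-0.1818, 0.2344, 0.8882])]
top [[492.3851304    0.         257.36836494]
 [  0.         492.3851304  194.52703696]
 [  0.           0.           1.        ]] [ 0.46611224 -0.11140061  1.22591631] [ 0.70800267 -0.70405761  0.04388808 -0.03330076] 2
mill [(0.67, [-0.0201, 0.0376, 1.0278]), (0.62, [-0.0058, 0.0248, 1.0054])]
handle [(0.73, [-0.0083, 0.0
[... 502 characters left out ...]
, -0.1428, 1.2309])]
{'time': 1.1, 'q': array([ 9.57499496e-01,  5.27508446e-01,  1.43265316e+00, -3.25716033e-05,
        1.18137044e+00, -1.78463040e-01]), 'joint_velocities': array([-0.00069398,  0.00043232,  0.00075056, -0.00027214,  0.00049668,
       -0.00209985]), 'joint_torque': array([ 5.40735400e-04, -4.40019679e+01, -1.76987261e+01,  6.33584918e-02,
        5.03486744e-02, -6.88560931e-06]), 'position': array([0.26325391, 0.566864  , 0.22255815]), 'tool_rot': array([2.15702015e-01, 9.76459236e-01, 2.21480649e-05, 2.55862702e-05]), 'ft_force': array([ 0.55998279, -0.71205175, -0.82531078]), 'moment': array([-0.0358284 , -0.00886305,  0.00065716]), 'grip_width': 0.08726609246762387}
```

View pics/scene0.png

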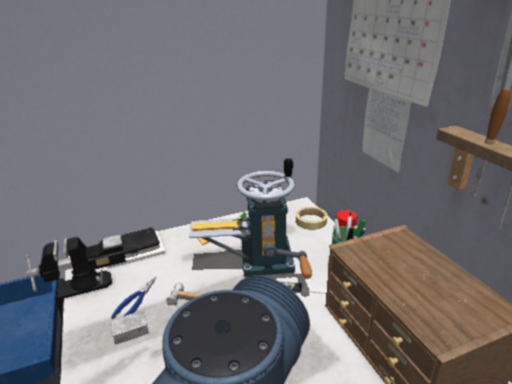

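View pics/top0.png

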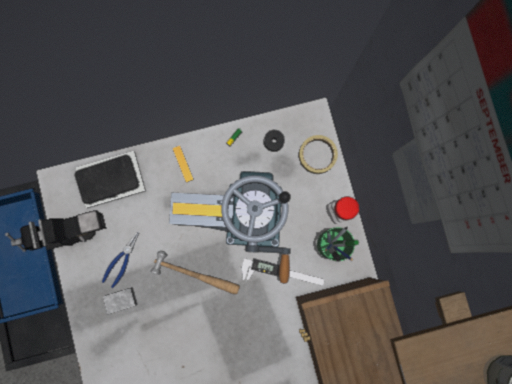

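```bash
python3 - <<'E'
import cv2
a=cv2.imread("pics/top0.png")[130:310,140:300]; cv2.imwrite("pics/topc0.png",cv2.resize(a,None,fx=3.3,fy=3.3,interpolation=cv2.INTER_CUBIC))
a=cv2.imread("pics/scene0.png")[130:300,150:330]; cv2.imwrite("pics/scenec0.png",cv2.resize(a,None,fx=3.5,fy=3.5,interpolation=cv2.INTER_CUBIC))
E
```

```text
(no output)
```

View pics/topc0.png

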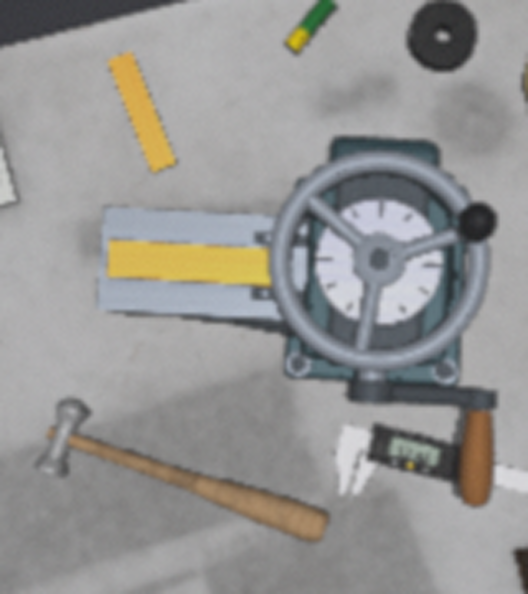

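View pics/scenec0.png

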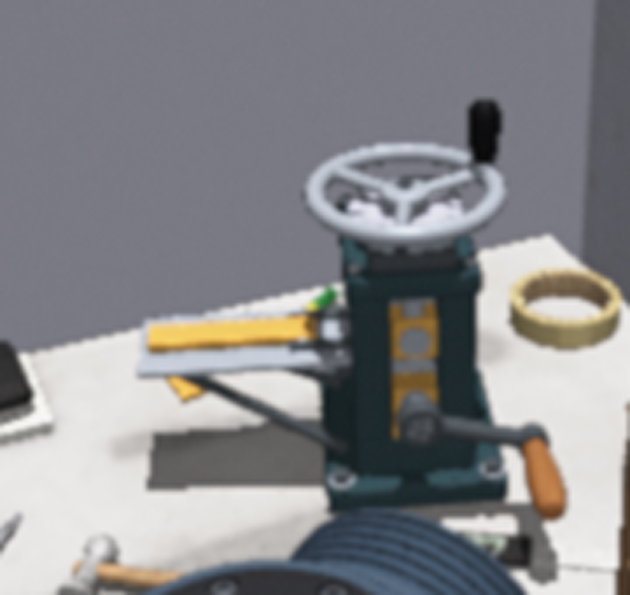

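```bash
cat > h.py <<'E'
import numpy as np
from scipy.spatial.transform import Rotation as R
def ray(p,u,v):
    K=np.array(p["camera_matrix"]);d=np.linalg.inv(K)@[u,v,1];return R.from_quat(p["attitude"]).as_matrix()@d
def at(p,u,v,z):
    d=ray(p,u,v);c=np.array(p["xyz"]);return c+d*(z-c[2])/d[2]
def proj(p,X):
    c=R.from_quat(p["attitude"]).as_matrix().T@(np.array(X)-p["xyz"]);q=np.array(p["camera_matrix"])@c;return q[:2]/q[2]
def world(p,a): return np.array(p["xyz"])+R.from_quat(p["attitude"]).as_matrix()@np.array(a)
E
python3 - <<'E'
from h import *
from rig import viewer,spotter
np.set_printoptions(precision=4,suppress=True)
p=viewer.camera("top")
c=lambda x,y:(x/3.3+140-.35,y/3.3+130-.35)
print("hub",at(p,*c(380,259),.222))
# rim outer extents in crop
for n,q in dict(L=(271,258),Rr=(490,258),T=(380,153),B=(380,370)).items(): print(n,at(p,*c(*q),.218))
print("handle top",at(p,*c(478,221),.271))
print("bar ends/corners",[at(p,*c(*q),.1135)[:2] for q in ((108,240),(108,277),(270,248),(272,286))])
print("table corners",[at(p,*c(*q),.1055)[:2] for q in ((105,207),(98,308))])
for k in ("handle","bar","gap_wheel","caliper","chasing_hammer","flux_bottle","solder_spool","battery_1","mill"):
    print(k,[(d["score"],world(p,d["at"])) for d in spotter.boxes_of(k,p)])
E
```

```text
hub [ 0.5482 -0.1211  0.222 ]
L [ 0.5488 -0.0534  0.218 ]
Rr [ 0.5496 -0.1896  0.218 ]
T [ 0.6152 -0.1208  0.218 ]
B [ 0.4798 -0.1215  0.218 ]
handle top [ 0.5671 -0.1785  0.271 ]
bar ends/corners [array([0.569 , 0.0645]), array([0.5436, 0.0639]), array([ 0.5642, -0.0466]), array([ 0.5381, -0.0483])]
table corners [array([0.5927, 0.0684]), array([0.5228, 0.0715])]
handle [(0.95, array([ 0.5518, -0.1156,  0.2219])), (0.37, array([0.4051, 0.0095, 0.0224]))]
bar [(0.9, array([0.5546, 0.008 , 0.1137])), (0.55, array([0.6773, 0.0536, 0.0084]))]
gap_wheel [(0.6, array([ 0.5528, -0.121 ,  0.2244]))]
caliper [(0.8, array([ 0.4133, -0.1572,  0.0045]))]
chasing_hammer [(0.61, array([0.4049, 0.0088, 0.0215]))]
flux_bottle [(0.58, array([ 0.5554, -0.3285,  0.1047]))]
solder_spool [(0.75, array([ 0.7359, -0.1693,  0.0254])), (0.44, array([ 0.5512, -0.118 ,  0.2245]))]
battery_1 [(0.57, array([ 0.7429, -0.0665,  0.0165]))]
mill [(0.64, array([ 0.5386, -0.1077,  0.1994]))]
```

```bash
python3 -m crank '0 0 0.7 -0.9 0 -0.4 1; 0 0 0.7 -0.9 0 -0.4 1; 0 0 0.7 -0.9 0 -0.4 1;0 0 0.7 -0.9 0 -0.4 1;0 0 0.7 -0.9 0 0 1' 15
```

```text
time: 2.22
position: [0.417, 0.471, 0.288]
tool_rot: [0.364, 0.932, -0.0, -0.0]
ft_force: [-0.4, -0.1, -0.9]
grip_width: 0.045
```

```bash
python3 -m crank '0 0 0.8 -1 0 0 1; 0 0 0.8 -1 0 0 1; 0 0 0.8 -1 0 0 1;0 0 0.8 -1 0 0 1;0 0 0.8 -1 0 0 1'; python3 -m crank '0 0 0.8 -1 0 0 1; 0 0 0.8 -1 0 0 1; 0 0 0.8 -1 0 0 1;0 0 0.8 -1 0 0 1;0 0 0.6 -1 0 0 1'
```

```text
time: 2.85
position: [0.5472, 0.3124, 0.2885]
tool_rot: [0.524, 0.851, 0.001, 0.0]
ft_force: [0.3, 1.2, -0.6]
grip_width: 0.0014
time: 3.48
position: [0.6132, 0.1173, 0.2882]
tool_rot: [0.662, 0.749, 0.002, 0.001]
ft_force: [0.9, 0.8, -0.7]
grip_width: 0.0007
```

```bash
cat > d.py <<'E'
import sys
from h import *
from rig import robot
np.set_printoptions(precision=3,suppress=True)
o=robot.get_obs();M=R.from_quat(o["tool_rot"]).as_matrix()
print(o["position"],"yaw of tool y",np.degrees(np.arctan2(M[1,1],M[0,1])),"q",o["q"],o["grip_width"])
if len(sys.argv)>1:
    print("units",M.T@(np.array([float(a) for a in sys.argv[1:4]])-o["position"])/.04)
E
python3 d.py .600 -.157 .29
```

```text
[0.613 0.117 0.288] yaw of tool y 7.092158495958893 q [ 0.01   0.461  1.358  0.001  1.319 -0.114] 0.0006553222612096222
units [-6.765 -1.174 -0.055]
```

```bash
python3 -m crank '0 0 0.6 -1 0 0 1; 0 0 0.6 -1 0 0 1; 0 0 0.6 -1 0 0 1;0 0 0.2 -1 0 0 1;0 0 0 -1 0 0 1';  python3 d.py .600 -.157 .29
```

```text
time: 4.1
position: [0.6182, -0.089, 0.2879]
tool_rot: [0.727, 0.687, 0.002, 0.001]
ft_force: [0.1, -0.6, 0.1]
grip_width: 0.0003
[ 0.618 -0.089  0.288] yaw of tool y -3.278904034645064 q [-0.323  0.462  1.358  0.003  1.318 -0.267] 0.00034350498598073506
units [-1.723 -0.357 -0.058]
```

```bash
python3 -m crank '0 0 0 -0.8 -0.1 0 1; 0 0 0 -0.7 -0.2 0 1; 0 0 0 0 0 0 1;0 0 0 0 0 0.5 1; 0 0 0 0 0 0.5 1';  python3 d.py .600 -.157 .236
python3 - <<'E'
from h import *
from rig import viewer
import cv2
for n,(a,b,c,d) in dict(top=(130,310,150,330),scene=(120,300,180,360)).items():
    p=viewer.camera(n); cv2.imwrite(f"pics/{n}1.png",cv2.resize(cv2.cvtColor(p["img"],cv2.COLOR_RGB2BGR)[a:b,c:d],None,fx=3,fy=3,interpolation=cv2.INTER_CUBIC))
E
```

```text
time: 4.72
position: [0.604, -0.1528, 0.2488]
tool_rot: [0.729, 0.685, 0.004, 0.003]
ft_force: [0.6, -0.3, 0.2]
grip_width: 0.0008
[ 0.604 -0.153  0.249] yaw of tool y -3.5685314139915274 q [-0.429  0.494  1.416  0.005  1.223 -0.368] 0.000799832089654092
units [-0.111 -0.097  0.32 ]
```

View pics/top1.png

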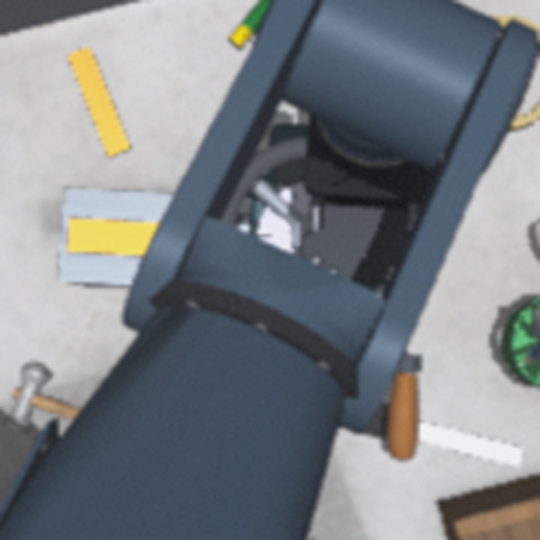

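View pics/scene1.png

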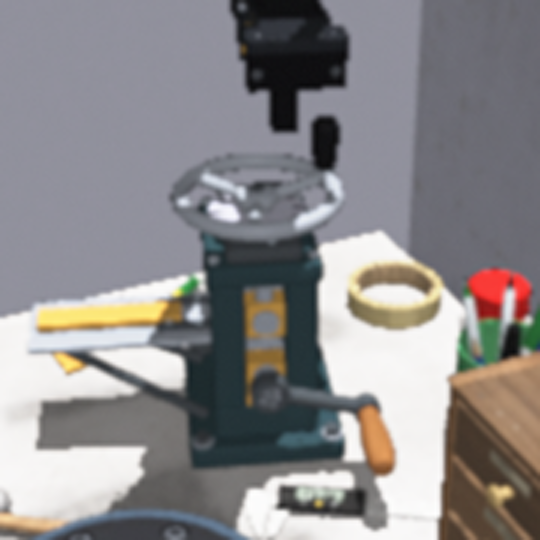

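```bash
cat > n.py <<'E'
import sys
from h import *
from rig import robot
np.set_printoptions(precision=2,suppress=True)
C=np.array([.548,-.1213]);r=.062;step=np.radians(float(sys.argv[1]) if len(sys.argv)>1 else 13)
o=robot.get_obs();M=R.from_quat(o["tool_rot"]).as_matrix();P=o["position"]
d=P[:2]-C;th=np.arctan2(d[1],d[0])
print("pusher ang",np.degrees(th),"rad",np.hypot(*d),"z",P[2],"F",o["ft_force"],"j6",o["q"][5])
# implied handle angle: smallest lead where handle disc clears the box
u=M[:2,0]/np.linalg.norm(M[:2,0]);v=M[:2,1]/np.linalg.norm(M[:2,1])
for l in np.radians(np.arange(0,60,.5)):
    h=C+r*np.array([np.cos(th-l),np.sin(th-l)])-P[:2]
    q=np.maximum(np.abs([h@u,h@v])-[.0095,.015],0)
    if np.hypot(*q)>=.012:break
print("implied handle ang",np.degrees(th-l))
p=P.copy()
for i in range(1,6):
    t=th-step*i;g=np.array([*(C+r*np.array([np.cos(t),np.sin(t)])),.238])
    print(M.T@(g-p)/.04,np.round(np.degrees(t)));p=g
E
python3 n.py
```

```text
pusher ang -29.33349098858319 rad 0.06254883977778965 z 0.2468948860348415 F [ 0.18 -0.29  0.44] j6 -0.3684297852222154
implied handle ang -55.333490988583186
[-0.29 -0.2   0.22] -42.0
[-0.25 -0.25 -0.  ] -55.0
[-0.18 -0.3  -0.  ] -68.0
[-0.11 -0.33 -0.  ] -81.0
[-0.03 -0.35 -0.  ] -94.0
```

```bash
python3 -m crank '0 0 0 -0.29 -0.2 0.2 1; 0 0 0 -0.25 -0.25 0 1; 0 0 0 -0.18 -0.3 0 1; 0 0 0 -0.11 -0.33 0 1; 0 0 0 -0.03 -0.35 0 1';  python3 n.py
```

```text
time: 5.45
position: [0.5463, -0.1831, 0.2414]
tool_rot: [0.729, 0.685, 0.009, 0.006]
ft_force: [5.5, 2.8, -1.0]
grip_width: 0.0004
pusher ang -91.56951235524475 rad 0.06184958074585445 z 0.24140252619560962 F [ 5.45  2.79 -1.  ] j6 -0.46835523922838346
implied handle ang -117.56951235524477
[ 0.02 -0.35  0.08] -105.0
[ 0.11 -0.33 -0.01] -118.0
[ 0.18 -0.3  -0.01] -131.0
[ 0.24 -0.25 -0.  ] -144.0
[ 0.29 -0.19 -0.  ] -157.0
```

```bash
python3 -m crank '0 0 0 0.02 -0.35 0.05 1; 0 0 0 0.11 -0.33 0 1; 0 0 0 0.18 -0.3 0 1; 0 0 0 0.24 -0.25 0 1; 0 0 0 0.29 -0.19 0 1';  python3 n.py
```

```text
time: 6.08
position: [0.5005, -0.1513, 0.2442]
tool_rot: [0.731, 0.682, 0.018, 0.023]
ft_force: [4.9, -3.9, -0.7]
grip_width: 0.0
pusher ang -147.7747900953525 rad 0.05618807676772837 z 0.24418761602750522 F [ 4.93 -3.91 -0.73] j6 -0.46119311436525023
implied handle ang -173.2747900953525
[ 0.22 -0.3   0.14] -161.0
[ 0.34 -0.1  -0.01] -174.0
[ 0.35 -0.02 -0.  ] -187.0
[0.35 0.06 0.  ] -200.0
[0.32 0.13 0.01] -213.0
```

```bash
cat >> n.py <<'E'
y=np.array([np.cos(-.05),np.sin(-.05),0]);z=np.array([0,0,-1.]);T=np.column_stack([np.cross(y,z),y,z])
print("turn units",np.degrees(R.from_matrix(M.T@T).as_rotvec())/5)
E
python3 n.py|tail -1
```

```text
turn units [ 0.67  0.07 -0.23]
```

```bash
python3 -m crank '0.2 0 -0.1 0.22 -0.3 0.1 1; 0.2 0 -0.1 0.34 -0.1 0.05 1; 0.2 0 0 0.35 -0.02 0.02 1; 0.2 0 0 0.35 0.06 0 1; 0 0 0 0.32 0.13 0 1';  python3 n.py
```

```text
time: 6.7
position: [0.4974, -0.0975, 0.2403]
tool_rot: [0.726, 0.688, -0.012, 0.011]
ft_force: [3.6, -9.5, -3.0]
grip_width: 0.0006
pusher ang 154.83099713908746 rad 0.055918630007715645 z 0.24034242825091173 F [ 3.61 -9.49 -3.  ] j6 -0.3267507963022908
implied handle ang 133.33099713908743
[0.37 0.03 0.05] 142.0
[ 0.26  0.23 -0.01] 129.0
[ 0.2   0.29 -0.01] 116.0
[ 0.13  0.32 -0.  ] 103.0
[ 0.06  0.35 -0.  ] 90.0
turn units [ 0.    0.37 -0.04]
```

```bash
python3 -m crank '0 0.1 0 0.37 0 0.05 1; 0 0.1 0 0.29 0.2 0 1; 0 0.1 0 0.22 0.29 0 1; 0 0 0 0.15 0.32 0 1; 0 0 0 0.07 0.35 0 1';  python3 n.py
```

```text
time: 7.32
position: [0.5481, -0.0789, 0.2405]
tool_rot: [0.723, 0.69, -0.021, 0.021]
ft_force: [-7.4, -11.8, 4.7]
grip_width: 0.0002
pusher ang 89.88505053984188 rad 0.04240801882434532 z 0.24050467743904647 F [ -7.42 -11.78   4.66] j6 -0.23968280101850273
implied handle ang 64.38505053984188
[0.47 0.33 0.04] 77.0
[-0.1   0.34  0.01] 64.0
[-0.17  0.3   0.01] 51.0
[-0.24  0.26  0.01] 38.0
[-0.29  0.2   0.02] 25.0
turn units [0.02 0.68 0.04]
```

```bash
python3 - <<'E'
from h import *
from rig import viewer
import cv2
for n,(a,b,c,d) in dict(top=(130,310,150,330),scene=(130,230,210,330)).items():
    p=viewer.camera(n); cv2.imwrite(f"pics/{n}2.png",cv2.resize(cv2.cvtColor(p["img"],cv2.COLOR_RGB2BGR)[a:b,c:d],None,fx=5 if n=="scene" else 3,fy=5 if n=="scene" else 3,interpolation=cv2.INTER_CUBIC))
E
```

```text
(no output)
```

View pics/top2.png

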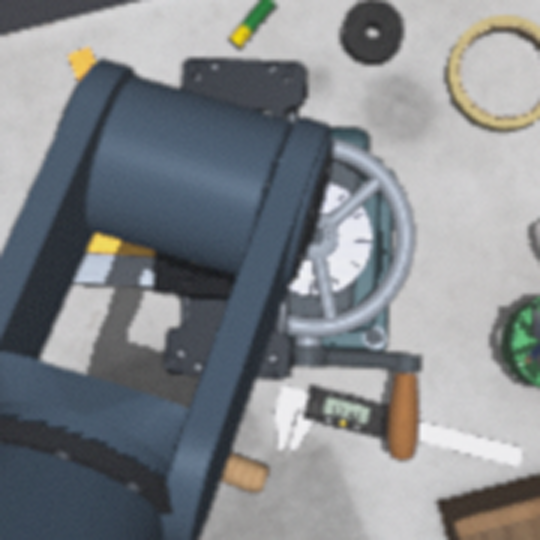

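View pics/scene2.png

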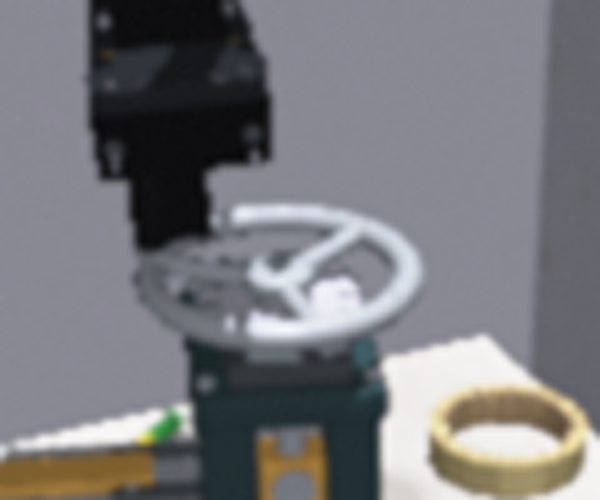

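```bash
python3 -m crank '0 0.2 0 0.1 -0.35 0 1; 0 0.2 0 0.3 -0.1 0 1; 0 0.2 0 0.3 0 0.05 1; 0 0 0 0 0 0 1';  sed -i 's/r=.062;/r=float(sys.argv[2]) if len(sys.argv)>2 else .062;/' n.py; python3 n.py 13 .066
```

```text
time: 7.92
position: [0.5283, -0.0458, 0.2361]
tool_rot: [0.723, 0.69, -0.001, -0.001]
ft_force: [-0.0, 0.2, 0.3]
grip_width: 0.0004
pusher ang 104.62817760190137 rad 0.07800577396678904 z 0.23613266694705715 F [-0.    0.19  0.3 ] j6 -0.24994919976397248
implied handle ang 83.62817760190137
[-0.22  0.46 -0.05] 92.0
[-0.01  0.37 -0.  ] 79.0
[-0.1   0.36 -0.  ] 66.0
[-0.18  0.33 -0.  ] 53.0
[-0.25  0.28 -0.  ] 40.0
turn units [-0.04  0.    0.04]
```

```bash
python3 -m crank '0 0 0 -0.17 0.4 -0.05 1; 0 0 0 0 0.37 0 1; 0 0 0 -0.08 0.36 0 1; 0 0 0 -0.16 0.33 0 1';  python3 n.py 13 .066
```

```text
time: 8.43
position: [0.5796, -0.0632, 0.2363]
tool_rot: [0.722, 0.692, -0.009, -0.009]
ft_force: [-6.8, 0.0, 3.3]
grip_width: 0.0004
pusher ang 61.50842181057223 rad 0.06613965914664982 z 0.23628937868696803 F [-6.79  0.02  3.33] j6 -0.25060979696227637
implied handle ang 35.50842181057223
[-0.2   0.31 -0.05] 49.0
[-0.27  0.26 -0.01] 36.0
[-0.32  0.2  -0.  ] 23.0
[-0.35  0.12 -0.  ] 10.0
[-0.37  0.04 -0.  ] -3.0
turn units [-0.28  0.01  0.08]
```

```bash
python3 -m crank '-0.1 0 0 -0.18 0.31 -0.05 1; -0.1 0 0 -0.25 0.26 0 1; -0.1 0 0 -0.3 0.2 0 1; 0 0 0 -0.34 0.13 0 1; 0 0 0 -0.36 0.05 0 1';  python3 n.py 10 .064
```

```text
time: 9.05
position: [0.6141, -0.1189, 0.2353]
tool_rot: [0.722, 0.692, 0.001, -0.006]
ft_force: [-3.8, 5.7, 0.7]
grip_width: 0.0003
pusher ang 2.052608993684932 rad 0.06616745611227084 z 0.23531903707367366 F [-3.77  5.74  0.66] j6 -0.3338894530825476
implied handle ang -17.447391006315065
[-0.28 -0.06 -0.07] -8.0
[-0.27 -0.05 -0.  ] -18.0
[-0.26 -0.1  -0.  ] -28.0
[-0.24 -0.14 -0.  ] -38.0
[-0.21 -0.18 -0.  ] -48.0
turn units [-0.08 -0.11  0.09]
```

```bash
python3 -m crank '0 0 0 -0.28 -0.03 -0.05 1; 0 0 0 -0.27 -0.05 0 1; 0 0 0 -0.26 -0.08 0 1; 0 0 0 -0.15 -0.08 0 1;0 0 0 0 0 0 1';  python3 n.py 10 .064
python3 - <<'E'
from h import *
from rig import viewer
import cv2
for n,(a,b,c,d) in dict(top=(130,310,150,330),scene=(130,230,210,330)).items():
    p=viewer.camera(n); cv2.imwrite(f"pics/{n}3.png",cv2.resize(cv2.cvtColor(p["img"],cv2.COLOR_RGB2BGR)[a:b,c:d],None,fx=5 if n=="scene" else 3,fy=5 if n=="scene" else 3,interpolation=cv2.INTER_CUBIC))
E
```

```text
time: 9.68
position: [0.6067, -0.1607, 0.2372]
tool_rot: [0.723, 0.691, 0.005, -0.003]
ft_force: [0.6, -0.4, 0.1]
grip_width: 0.0005
pusher ang -33.842762306189485 rad 0.07070366266019938 z 0.23715937248039645 F [ 0.61 -0.35  0.08] j6 -0.4014806558780802
implied handle ang -58.84276230618949
[-0.14 -0.31 -0.02] -44.0
[-0.19 -0.2  -0.  ] -54.0
[-0.16 -0.23 -0.  ] -64.0
[-0.11 -0.26 -0.  ] -74.0
[-0.07 -0.27 -0.  ] -84.0
turn units [ 0.02 -0.14  0.05]
```

View pics/scene3.png

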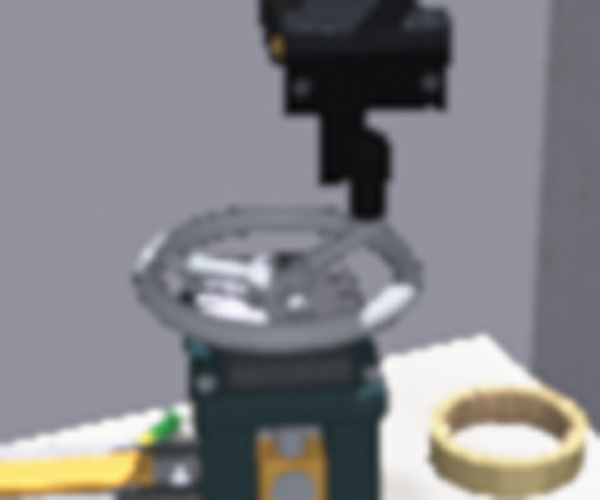

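View pics/top3.png

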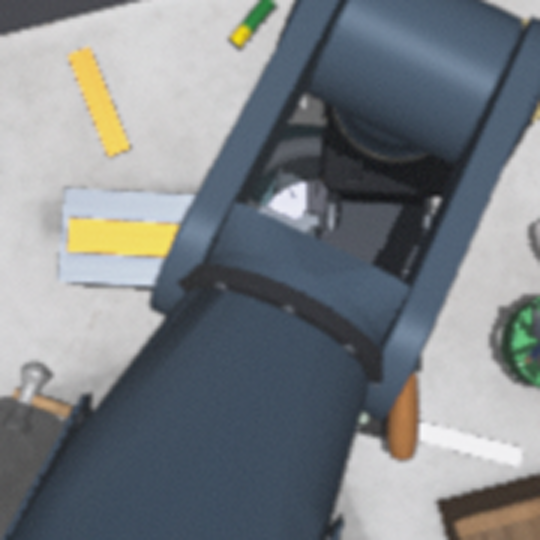

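```bash
python3 - <<'E'
from h import *
from rig import viewer
p=viewer.camera("scene")
for a in (-71.6,-65,-60,-55,-50,-45):
    t=np.radians(a);print(a,[proj(p,[.548+.062*np.cos(t),-.1213+.062*np.sin(t),z]).round(1) for z in (.226,.271)])
E
```

```text
-71.6 [array([288.7, 175.4]), array([288.9, 158.4])]
-65 [array([287.1, 174.3]), array([287.3, 157.4])]
-60 [array([285.7, 173.6]), array([285.9, 156.7])]
-55 [array([284.2, 172.9]), array([284.4, 156.1])]
-50 [array([282.6, 172.2]), array([282.7, 155.5])]
-45 [array([280.9, 171.7]), array([280.9, 155. ])]
```

```bash
python3 -m crank '0 0 0 -0.1 -0.17 0 1; 0 0 0 -0.1 -0.17 0 1; 0 0 0 0 0 0 1';  python3 n.py 10 .064
cat > s.py <<'E'
import sys
from h import *
from rig import viewer
import cv2
p=viewer.camera("scene");cv2.imwrite(f"pics/s{sys.argv[1]}.png",cv2.resize(cv2.cvtColor(p["img"],cv2.COLOR_RGB2BGR)[140:200,250:320],None,fx=8,fy=8,interpolation=cv2.INTER_CUBIC))
E
python3 s.py 4
```

```text
time: 10.2
position: [0.5955, -0.1683, 0.2373]
tool_rot: [0.723, 0.691, 0.007, 0.0]
ft_force: [0.8, -1.4, -0.4]
grip_width: 0.0004
pusher ang -44.686723600625896 rad 0.06684435111446603 z 0.23728514342309293 F [ 0.79 -1.41 -0.36] j6 -0.42387475139404185
implied handle ang -71.18672360062588
[-0.14 -0.26 -0.02] -55.0
[-0.15 -0.23 -0.  ] -65.0
[-0.11 -0.26 -0.  ] -75.0
[-0.06 -0.27 -0.  ] -85.0
[-0.01 -0.28 -0.  ] -95.0
turn units [ 0.12 -0.12  0.07]
```

View pics/s4.png

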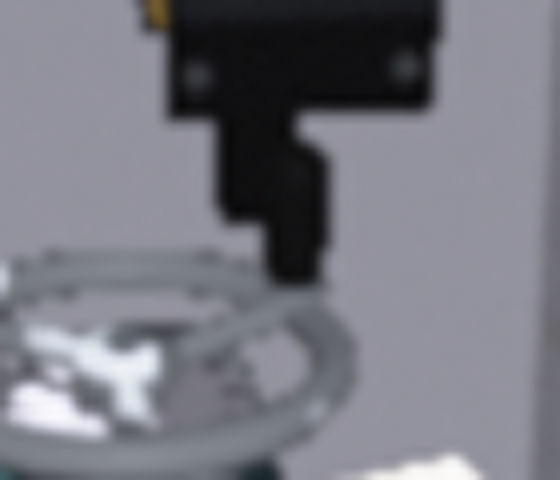

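```bash
python3 -m crank '0 0 0 -0.09 -0.16 0 1; 0 0 0 0 0 0 1';  python3 n.py 10 .064; python3 s.py 5; python3 -c "
import cv2
a=cv2.imread('pics/scene0.png')[140:200,250:320];b=cv2.imread('pics/s5.png')
cv2.imwrite('pics/cmp5.png',cv2.hconcat([cv2.resize(a,None,fx=5.7,fy=5.7,interpolation=cv2.INTER_CUBIC),cv2.resize(b,(399,342))]))"
```

```text
time: 10.5
position: [0.5891, -0.1717, 0.2374]
tool_rot: [0.722, 0.692, 0.007, 0.001]
ft_force: [1.0, -0.6, -0.4]
grip_width: 0.0004
pusher ang -50.82864727881407 rad 0.06507181364750636 z 0.23743163849886656 F [ 0.99 -0.59 -0.41] j6 -0.43440297003491823
implied handle ang -77.32864727881407
[-0.15 -0.24 -0.02] -61.0
[-0.13 -0.25 -0.  ] -71.0
[-0.08 -0.27 -0.  ] -81.0
[-0.03 -0.28 -0.  ] -91.0
[ 0.02 -0.28 -0.  ] -101.0
turn units [ 0.13 -0.11  0.08]
```

View pics/cmp5.png

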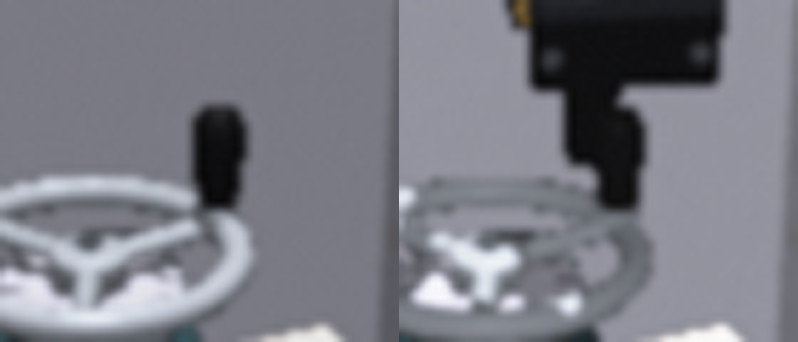

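```bash
python3 -m crank '0 0 0 0.2 0.4 -0.05 1; 0 0 0 0.6 0.2 -0.4 1; 0 0 0 0.9 0 -0.5 1; 0 0 0 1 0 -0.3 1;0 0 0 1 0 0 1'; python3 -m crank '0 0 0 1 0 0 1;0 0 0 1 0 0 1;0 0 0 1 0 0 1;0 0 0 1 0 0 1;0 0 0 0 0 0 1'; python3 d.py
python3 - <<'E'
from h import *
from rig import viewer
import cv2
for n,(a,b,c,d) in dict(top=(130,310,140,300),scene=(130,300,150,330)).items():
    p=viewer.camera(n); cv2.imwrite(f"pics/{n}6.png",cv2.resize(cv2.cvtColor(p["img"],cv2.COLOR_RGB2BGR)[a:b,c:d],None,fx=3.3 ,fy=3.3,interpolation=cv2.INTER_CUBIC))
E
```

```text
time: 11.18
position: [0.6208, -0.0216, 0.2901]
tool_rot: [0.724, 0.69, 0.006, -0.003]
ft_force: [0.9, 0.2, -0.5]
grip_width: 0.0008
time: 11.8
position: [0.6282, 0.1508, 0.2923]
tool_rot: [0.722, 0.692, 0.004, -0.005]
ft_force: [-0.2, -0.6, 0.6]
grip_width: 0.0005
[0.628 0.151 0.292] yaw of tool y -2.3952779327045195 q [0.057 0.491 1.294 0.013 1.357 0.096] 0.0005043743068217307
```

View pics/top6.png

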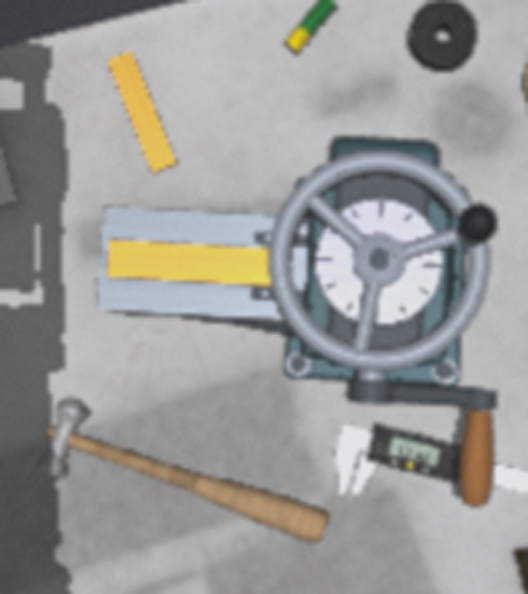

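View pics/scene6.png

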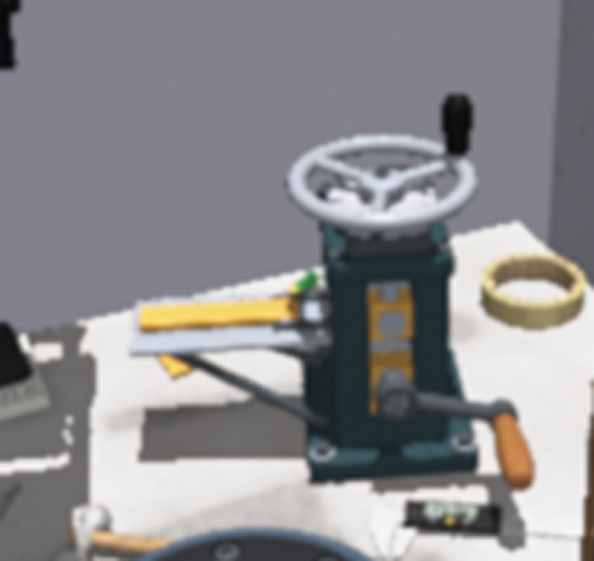

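```bash
cat > b.py <<'E'
import sys
from h import *
from rig import robot
np.set_printoptions(precision=3,suppress=True)
C=np.array([.548,-.1213]);a=.045
o=robot.get_obs();M=R.from_quat(o["tool_rot"]).as_matrix();P=o["position"]
my=np.array([np.sin(a),np.cos(a)]);mx=np.array([np.cos(a),-np.sin(a)]);d=P[:2]-C
print("mill xy of tcp",d@mx,d@my,"z",P[2],"F",o["ft_force"])
y=np.array([*mx,0]);z=np.array([0,0,-1.]);T=np.column_stack([np.cross(y,z),y,z])
print("turn",np.degrees(R.from_matrix(M.T@T).as_rotvec())/5)
g=np.array([*(C+my*float(sys.argv[1])),float(sys.argv[2])]);print("to",M.T@(g-P)/.04)
E
python3 b.py .218 .29
```

```text
mill xy of tcp 0.06822663308886301 0.27241726024565505 z 0.29217198170776437 F [-0.483  0.064 -0.083]
turn [-0.02  -0.126  0.002]
to [-1.361 -1.706  0.042]
```

```bash
python3 -m crank '0 -0.12 0 -0.45 -0.57 0 1;0 0 0 -0.45 -0.57 0 1;0 0 0 -0.45 -0.57 0 1;0 0 0 0 0 0 1'; python3 b.py .218 .11
```

```text
time: 12.4
position: [0.5561, 0.0909, 0.2915]
tool_rot: [0.725, 0.689, -0.002, -0.001]
ft_force: [0.6, 0.8, 0.0]
grip_width: 0.0008
mill xy of tcp -0.0014676445097694425 0.21234848349571414 z 0.29154973909165843 F [0.624 0.829 0.037]
turn [-0.046  0.031 -0.062]
to [0.154 0.054 4.538]
```

```bash
python3 -m crank '0 0 0 0.15 0.05 0.8 1;0 0 0 0 0 0.8 1;0 0 0 0 0 0.8 1;0 0 0 0 0 0.8 1;0 0 0 0 0 0 1'; python3 b.py .218 .11
```

```text
time: 13.02
position: [0.5662, 0.0937, 0.1622]
tool_rot: [0.727, 0.686, 0.001, 0.003]
ft_force: [0.3, 1.3, 0.4]
grip_width: 0.0004
mill xy of tcp 0.008472511842096112 0.21556142790203198 z 0.1622007315668506 F [0.308 1.304 0.385]
turn [ 0.072  0.025 -0.145]
to [ 0.061 -0.221  1.304]
```

```bash
python3 -m crank '0 0 -0.1 0.06 -0.2 0.5 1;0 0 0 0.05 -0.05 0.5 1;0 0 0 0 0 0 1'; python3 b.py .218 .1095
```

```text
time: 13.4
position: [0.5625, 0.0979, 0.1252]
tool_rot: [0.725, 0.689, 0.005, 0.006]
ft_force: [-0.2, 0.3, 0.5]
grip_width: 0.0006
mill xy of tcp 0.004665880113268394 0.21959421118325134 z 0.12518596444834992 F [-0.239  0.316  0.465]
turn [ 0.181  0.021 -0.064]
to [-0.04  -0.123  0.39 ]
```

```bash
python3 -m crank '0.15 0 -0.05 -0.04 -0.12 0.3 1;0 0 0 0 0 0.1 1;0 0 0 0 0 0 1'; python3 b.py .205 .1095
python3 - <<'E'
from rig import viewer
import cv2
p=viewer.camera("scene"); cv2.imwrite("pics/s7.png",cv2.resize(cv2.cvtColor(p["img"],cv2.COLOR_RGB2BGR)[190:280,160:280],None,fx=5 ,fy=5,interpolation=cv2.INTER_CUBIC))
E
```

```text
time: 13.78
position: [0.5608, 0.096, 0.1113]
tool_rot: [0.723, 0.691, 0.002, 0.004]
ft_force: [0.3, 0.7, 0.1]
grip_width: 0.0005
mill xy of tcp 0.003033542776235172 0.21767547246582666 z 0.11125778394379177 F [0.347 0.718 0.064]
turn [ 0.096  0.021 -0.016]
to [-0.317 -0.076  0.044]
```

View pics/s7.png

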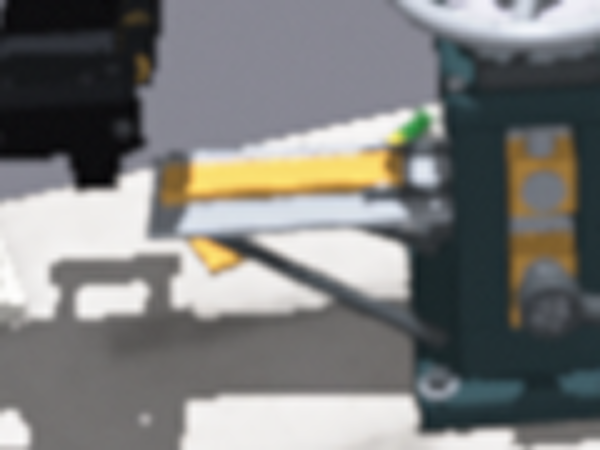

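```bash
python3 -m crank '0.05 0 0 -0.15 -0.08 0.05 1;0 0 0 -0.2 0 0 1;0 0 0 -0.2 0 0 1;0 0 0 -0.2 0 0 1'; python3 b.py .142 .109
```

```text
time: 14.32
position: [0.5562, 0.0648, 0.1099]
tool_rot: [0.723, 0.691, 0.001, 0.002]
ft_force: [1.0, 0.8, -1.5]
grip_width: 0.0006
mill xy of tcp -0.0002149820051572781 0.1862679490414392 z 0.10990642946180443 F [ 1.014  0.775 -1.475]
turn [ 0.055  0.014 -0.013]
to [-1.107  0.007  0.024]
```

```bash
python3 -m crank '0 0 0 -0.2 0 0 1;0 0 0 -0.2 0 0 1;0 0 0 -0.2 0 0 1;0 0 0 -0.2 0 0 1'; python3 b.py .142 .109
```

```text
time: 14.82
position: [0.5545, 0.0305, 0.1099]
tool_rot: [0.724, 0.69, 0.001, 0.002]
ft_force: [-0.7, -0.3, -0.7]
grip_width: 0.0004
mill xy of tcp -0.000315446203007704 0.15189182367558152 z 0.10991069249994774 F [-0.747 -0.275 -0.712]
turn [ 0.054  0.009 -0.022]
to [-0.247  0.008  0.023]
```

```bash
python3 - <<'E'
from rig import viewer
import cv2
p=viewer.camera("scene"); cv2.imwrite("pics/s8.png",cv2.resize(cv2.cvtColor(p["img"],cv2.COLOR_RGB2BGR)[190:280,160:280],None,fx=5 ,fy=5,interpolation=cv2.INTER_CUBIC))
E
```

```text
(no output)
```

View pics/s8.png

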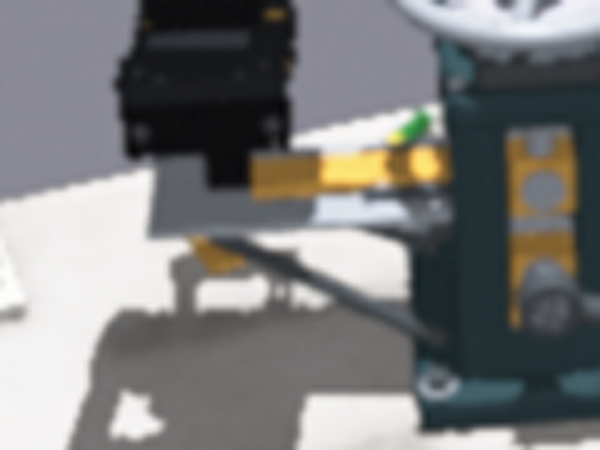

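```bash
python3 -m crank '0 0 0 -0.08 0 0 1;0 0 0 -0.08 0 0 1'; python3 b.py .142 .109;  python3 -m crank '0 0 0 -0.06 0 0 1'; python3 b.py .142 .109
```

```text
time: 15.12
position: [0.5543, 0.0227, 0.1099]
tool_rot: [0.724, 0.69, 0.001, 0.002]
ft_force: [0.4, 2.1, -0.3]
grip_width: 0.0005
mill xy of tcp -0.00022587461164712969 0.14409573741534826 z 0.10992367039022291 F [ 0.386  2.091 -0.305]
turn [ 0.054  0.015 -0.029]
to [-0.052  0.006  0.023]
time: 15.25
position: [0.5541, 0.0214, 0.1099]
tool_rot: [0.724, 0.69, 0.002, 0.001]
ft_force: [0.3, 8.9, 0.2]
grip_width: 0.0001
mill xy of tcp -0.0003519343399603185 0.1428699203627098 z 0.10994206473643438 F [0.347 8.9   0.243]
turn [ 0.053 -0.016 -0.046]
to [-0.022  0.009  0.024]
```

```bash
python3 -m crank '0 0 0 -0.05 0 0 1;0 0 0 -0.05 0 0 1'; python3 b.py .142 .109
```

```text
time: 15.5
position: [0.554, 0.0215, 0.11]
tool_rot: [0.725, 0.689, 0.005, -0.001]
ft_force: [0.3, 6.9, -0.4]
grip_width: 0.0004
mill xy of tcp -0.0004542614618980858 0.1428833299095816 z 0.11003376082166418 F [ 0.315  6.885 -0.352]
turn [ 0.059 -0.099 -0.076]
to [-0.022  0.011  0.026]
```

Stopped against the roll (no further travel, force steady). Backing off and checking.

```bash
python3 -m crank '0 0 0 0.2 0 0 1;0 0 0 0.4 0 0 1;0 0 0 0.5 0 -0.3 1;0 0 0 0.7 0 -0.6 1;0 0 0 0.7 0 -0.8 1'; python3 -m crank '0 0 0 0.8 0 -0.8 1;0 0 0 0.8 0 -0.8 1;0 0 0 0.8 0 -0.8 1;0 0 0 0.8 0 0 1;0 0 0 0 0 0 1'
python3 - <<'E'
from h import *
from rig import viewer,spotter,robot
import cv2
np.set_printoptions(precision=4,suppress=True)
for n,(a,b,c,d) in dict(top=(130,310,140,300),scene=(130,300,150,330)).items():
    p=viewer.camera(n); cv2.imwrite(f"pics/{n}9.png",cv2.resize(cv2.cvtColor(p["img"],cv2.COLOR_RGB2BGR)[a:b,c:d],None,fx=3.3 ,fy=3.3,interpolation=cv2.INTER_CUBIC))
    if n=="top":
        for k in ("caliper","chasing_hammer","flux_bottle","solder_spool","battery_1"):
            print(k,[(d["score"],world(p,d["at"])) for d in spotter.boxes_of(k,p)])
E
python3 d.py
```

```text
time: 16.12
position: [0.557, 0.1237, 0.1777]
tool_rot: [0.725, 0.688, 0.001, -0.002]
ft_force: [1.0, 0.8, 1.1]
grip_width: 0.0006
time: 16.75
position: [0.5632, 0.2607, 0.281]
tool_rot: [0.723, 0.691, 0.004, 0.001]
ft_force: [-0.1, -0.1, -0.5]
grip_width: -0.0
caliper [(0.73, array([ 0.4121, -0.1557,  0.0028])), (0.73, array([ 0.5546, -0.0221,  0.1138])), (0.38, array([ 0.5492, -0.1174,  0.2204]))]
chasing_hammer [(0.57, array([0.4027, 0.0107, 0.0235]))]
flux_bottle [(0.77, array([ 0.5565, -0.3312,  0.1078])), (0.46, array([0.4016, 0.0086, 0.0217]))]
solder_spool [(0.85, array([ 0.7378, -0.1709,  0.0262]))]
battery_1 [(0.59, array([ 0.7429, -0.0692,  0.0187]))]
[0.564 0.257 0.28 ] yaw of tool y -2.95273043853436 q [0.246 0.46  1.383 0.003 1.293 0.297] 0.0005218417913189415
```

View pics/top9.png

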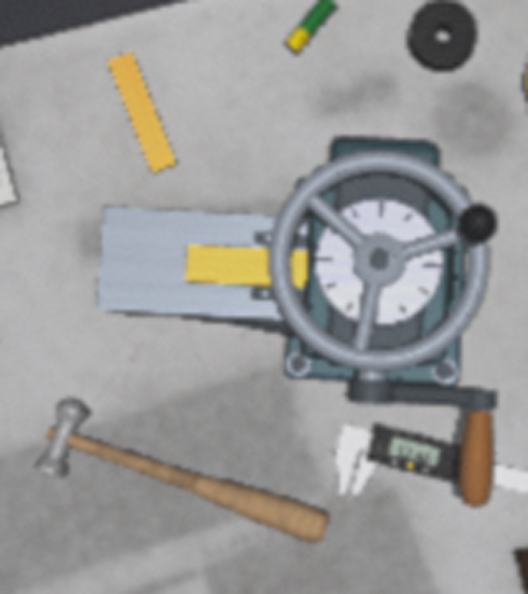

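View pics/scene9.png

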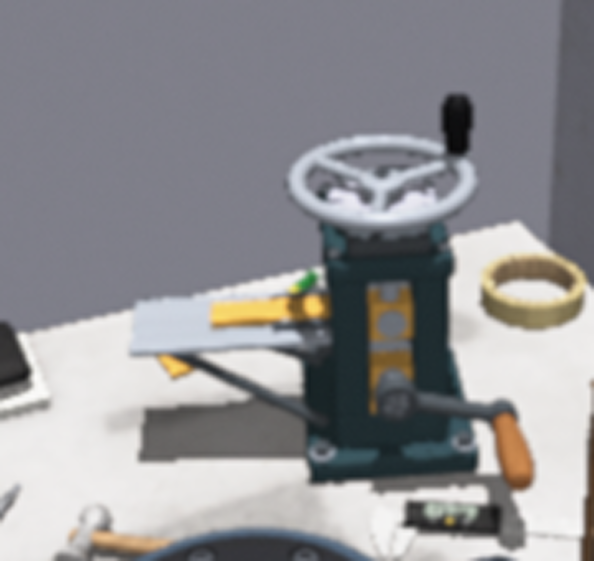

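```bash
python3 -c "
from rig import robot
print(robot.hand_in())"
```

```text
the job is handed in; nothing more can be done
None
```

The wheel has been pushed one full turn clockwise and the bar is up against the rolls. I handed the job in shortly after 16.75 s on the robot's clock; the hand-in reports no verdict.

- **Wheel:** I pushed the handle round with closed fingertips. Partway round the fingers slid inward off the line, so I backed off, repositioned behind the handle and went on. In the top picture the handle ended within about 1–2 mm of its first place, well inside the 15.5 mm allowed.
- **Bar:** I pushed the 26 mm wide bar lying on the table, not the narrower look-alike on the bench. It stopped against the roll with a steady 7–9 N and no further travel. Its rear end measured at mill y ≈ 132 mm, which puts its front end at about 12 mm, where it should meet the roll. It lies flat.
- **Surroundings:** the caliper, hammer, bottle, spool and battery all measured within about 4 mm of their first readings, which is within the measuring error. The gripper was withdrawn and touching nothing.

No check failed. The network also reported "caliper" at the bar and at the wheel, and "bottle" at the hammer. These were plain misreadings when held against the picture, so I ignored them.

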